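Rock the pendulum gauge on the slant rest to its flag and hold

ROBOT

A 6-joint arm with a two-finger parallel gripper is mounted at the origin on a cart in front of the work surface, level with it; the furniture and walls round the work are solid. World frame = base frame: x ahead of the robot, y to its left, z up, the work surface at z = 0. Lengths are in mm, angles in rad, forces in N, time in s.
With the tool pointing down it reaches from about 275 to 750 mm from the base axis. Payload 10.2 kg.
Tool frame: the origin (TCP) lies between the finger pads, 19 mm behind the fingertips; this is the grasp point; z points along the fingers, y is the line along which they close (so a half turn about z gives the same grasp; the last joint's range is limited). The gripper opens to 85 mm and grips with 20 to 120 N. Pads are 22 mm wide; open, the fingers measure 114 mm over their backs; the gripper's body (76 mm by 85 mm) begins 54 mm behind the grasp point. The pads swing forward as they close: fully open they stand 13 mm farther back than shut.
Start: joints at [0.963, 0.313, 1.498, -0, 1.331, -0.223], TCP at [197.084, 486.61, 249.994] pointing down, gripper open.
Joint ranges: [-2.94, 2.94], [-0.97, 2.17], [0.19, 2.56], [-1.23, 4.37], [0.02, 3.11], [-2.88, 2.88]. Speed limits (rad/s): [2.39, 2.39, 3.01, 3.14, 3.14, 3.14].

INTERFACE

Orientations are given as a unit quaternion [w, x, y, z].
In Python, from rig import readout, cams, order gives the robot as it stands.
- The arm moves only by the tool send_path, called as name(argument=value, ...), one argument or row to a line, values as JSON. Schema: {"type":"object","properties":{"rows":{"type":"array","items":{"type":"array","prefixItems":[{"type":"array","items":{"type":"number"},"minItems":3,"maxItems":3},{"type":"array","items":{"type":"number"},"minItems":3,"maxItems":3}],"minItems":2,"maxItems":2},"minItems":1,"maxItems":8},"aperture":{"type":"number"},"squeeze":{"type":"number"},"only":{"type":"string"},"quiet":{"type":"boolean"},"lines":{"type":"string"}},"required":["rows"],"additionalProperties":false}. rows is a list of rows, 1 to 8 of them, each written [[dx, dy, dz], [rx, ry, rz]]: dx, dy, dz in mm, then a rotation vector rx, ry, rz in rad; each row is the pose to reach, as a shift and turn from the pose commanded when the call began, along the tool's axes at that moment; what a row does not reach only later rows make up. A row lasts 1/10 s, in which the tool goes at most 50 mm and 0.15 rad, less where a joint would pass 70% of its speed; a pose out of reach is approached as far as the arm can. aperture is the opening from 0.0 (shut) to 1.0 (fully open), set as the call begins (left out keeps the last). The fingers move at their own pace and stop on an object; squeeze is the grip in N (left out, the last holds). Time passes only in rows, so rows that do not move let the fingers close. The tool returns the time, the measured TCP pose, the force, the opening and the grip force at its end. only (a regular expression) keeps the lines of the reply that match it, lines (a string "A,B") keeps lines A to B, and quiet returns only ok. Input that does not fit is refused with a message, and nothing moves.
- readout.sense(): the state, without advancing time (a new reading comes with each control period).
- cams.capture(name): name is "side" or "top" or "wrist"; returns (picture, depth): 384x512x3 uint8, red, green, blue; 384x512 float32, mm along the optical axis (not along the pixel's ray), 0 where there is no reading.
- cams.calibration(name): a dict with "fx", "fy", "cx", "cy" (pixels), "position" and "attitude" of the camera in the world. Camera axes: x right, y down, z forward; pixel columns grow to the right and rows downward; lengths in mm; the calibration is good to about 2 mm. A picture is of the moment at which its call begins: read the wrist's pose just before it. calibration takes no time and is no camera call; for the wrist camera it gives the pose at the moment of the call.
- order.finish_job(): hands the job in; it is judged then, once.
Trained networks look in the newest picture that a camera, given by its name, has taken for a name from the list of things; names that differ only in an ending like _2 or _b are one class to them, and where a whole thing is asked for, a point or a joint stands for the part that bears it (a point fixed in the world has none). Each returns a list of dicts, best first, with "p" (0 to 1); they miss things now and then, are a little off and sometimes report something else, mostly with a low value. They report only what shows in the picture. A call takes as long as a camera call. They do not tell look-alikes from the thing itself.
- cams.trace(target, camera): "pixels" (384x512 bool, what is visible of it) and "bbox" ([left, top, right, bottom] in pixels, round what is visible of it).
- cams.spot_point(target, camera): "uv" ([column, row] in pixels: a listed point, or the origin of a listed thing).
The state is a dict: "time_s": time; "joints": joint angles; "dq": joint speeds; "tau": joint torques, N m; "eef_pos": TCP position; "ee_rot": TCP orientation; "force": force on the tool from outside, world axes, zero at the start; "wrist_torque": the same for the moment, N m; "grip_width": opening from 0.0 (shut) to 1.0 (fully open); "grip_force": force on a finger pad.
Only numpy, scipy, OpenCV 4.12 (cv2) and the standard library are available. Lean on these libraries where they do the work, as an engineer would, in place of code of your own. Each camera call takes 0.05 s, during which the arm holds its last target. There are 200 camera calls.

TASK

Pick up the pendulum angle gauge by its black grip and set it level on the slant rest, the middle of its foot on the brass ridge, square to the ridge and pressing the sprung ridge part of the way down. Then rock it on the ridge until the swinging pointer settles with its tip on the red flag, so that the gauge shows the slope wanted for the culture tubes. Finish holding it there, still gripped and pressed on the ridge, with the beaker and the flask left where they stand.

Things in the scene. Friction and masses are not known exactly. Their poses are not given: they have to be found in the camera images.
- gauge: Loose pendulum angle gauge, 36 x 110 x 159 mm (x, y, z), 0.25 to 0.43 kg, standing on its steel foot (36 x 110 x 10 mm, long along y). Origin: centre of the foot's flat underside, z up. A white dial with blue rim, 98 mm across, centre 66 mm up, faces the gauge's -x side (to the robot). It rocks in the dial's plane.
- gauge_grip (a point): Centre of the gauge's black grip block, 138 mm above the foot's underside, on the gauge's z axis. The block is 24 (x) x 28 (y) x 42 mm, 117 to 159 mm up: pinch it from above on its +y and -y faces, TCP 142 mm above the foot's underside (the dial's rim ends 115 mm up).
- pointer (a joint): Angle of the black pendulum pointer on the dial, rad: 0 = straight down the gauge (gauge level), positive = tip to the gauge's +y side. It hangs plumb from the dial centre, so it reads +a when the gauge's top leans by a to the gauge's +y side (turn of -a about its +x). It swings after each motion, settles in about 1.5 s and cannot be pushed.
- flag (a joint): Angle of the red flag on the dial, rad, same zero and direction as the pointer: between 0.18 and 0.34 (towards +y). It does not move during the job and cannot be pushed.
- pointer_tip (a point): Tip of the pointer, 40 mm from the dial centre.
- flag_mark (a point): Middle of the red flag (6 mm wide, 11 mm long), 40 mm from the dial centre, in the pointer's plane; coincides with the pointer tip when both angles are equal.
- block: Slant rest, fixed to the worktop: grey base plate 72 x 130 x 10 mm, two aluminium cheeks of unequal height (46 mm on the +y side, 38 mm on the -y side) and between them the ridge. Origin: centre of its underside, z up; the ridge runs along its x. At yaw 0 its x points away from the robot.
- ridge_top (a point): Middle of the top line of the brass ridge, 70 mm above the worktop when not pressed. The ridge is a bar of 12 mm radius, 60 mm long along the block's x; the gauge's foot lies across it, gauge x along block x, and rolls on it.
- ridge (a joint): How far the brass ridge is pressed down, m: 0 free, 0.010 at its stop. Spring 1000 N/m: about 1 N to start it, 11 N at the stop.
- steel_beaker: Loose steel beaker, 67 mm across, 82 mm tall, bystander. Origin: centre of its underside.
- flask_2: Loose small glass flask, 57 mm across, 102 mm tall, bystander. Origin: centre of its underside.
Things that resemble listed ones, but are neither listed nor needed, are in the scene too. Of the things that look like the gauge, the smaller one is meant.

How it is judged:
By the outcome, as a careful person would: the job done as asked, in the order asked, and still so for the second after the job is handed in, while the arm keeps its last pose, push and grip.
It also fails if it takes over 51 s, if anything falls off the work surface, if the arm or the gripper's body presses on something with over 40 N, if the wrist force passes 120 N, or if a joint passes its speed limit or range.

## Working session

There is one attempt and no reset: what is moved stays moved. The work goes in short steps, Python scripts to look and compute and a tool call to move; the robot and the scene stay as the last step left them, time stands still between calls to the robot, and variables do not carry over. Pictures are saved under pics/ and viewed, at most 10 in all, crops included, and the job is handed in when it is done.

```bash
ls; mkdir -p pics
```

Create h.py:
```python
import numpy as np, cv2
from scipy.spatial.transform import Rotation as R
from rig import readout, cams, order
def att(c):
    a=np.array(c["attitude"],float)
    return a if a.shape==(3,3) else R.from_quat(a,scalar_first=True).as_matrix()
def world(uv,d,c):
    u,v=np.asarray(uv,float).T
    p=np.stack([(u-c["cx"])/c["fx"]*d,(v-c["cy"])/c["fy"]*d,d],-1)
    return p@att(c).T+np.array(c["position"])
def proj(P,c):
    q=(np.asarray(P,float)-np.array(c["position"]))@att(c)
    return np.stack([q[...,0]/q[...,2]*c["fx"]+c["cx"],q[...,1]/q[...,2]*c["fy"]+c["cy"]],-1)
def cloud(mask,dep,c):
    v,u=np.nonzero(mask&(dep>0)); return world(np.stack([u,v],1),dep[v,u],c)
def save(n,p): cv2.imwrite(n,cv2.cvtColor(p,cv2.COLOR_RGB2BGR))
```

Run:
```python
from h import *
ims=[]
for n in ("side","top"):
    p,d=cams.capture(n); c=cams.calibration(n); ims.append(p)
    print(n,c)
    np.savez(f"{n}.npz",p=p,d=d)
    for t in ("gauge","block","steel_beaker","flask_2"):
        for r in cams.trace(t,n)[:4]:
            q=cloud(r["pixels"],d,c)
            print(t,round(r["p"],2),r["bbox"],np.percentile(q,[2,50,98],axis=0).round().tolist() if len(q) else None)
save("pics/a.png",ims[0]);save("pics/b.png",ims[1])
print(readout.sense())
```

```text
pics
side {'fx': 432.3984201480599, 'fy': 432.3984201480599, 'cx': 260.8277343016459, 'cy': 191.5516259952045, 'position': array([ 138.63622301, -605.18045659,  691.55739764]), 'attitude': array([-0.39530631,  0.87105551, -0.26467989,  0.12222839])}
gauge 0.91 [259.4, 201.9, 311.9, 282.0] [[473.0, -212.0, 1.0], [493.0, -168.0, 57.0], [521.0, -115.0, 158.0]]
gauge 0.69 [134.2, 153.6, 210.8, 247.2] [[294.0, -9.0, 0.0], [343.0, 34.0, 84.0], [399.0, 93.0, 209.0]]
block 0.84 [183.2, 152.3, 234.1, 199.1] [[455.0, 95.0, 1.0], [487.0, 143.0, 21.0], [532.0, 209.0, 69.0]]
steel_beaker 0.92 [284.0, 151.1, 307.4, 197.1] [[622.0, -20.0, 5.0], [647.0, 1.0, 53.0], [684.0, 43.0, 82.0]]
flask_2 0.74 [283.1, 248.7, 284.5, 254.6] [[488.0, -165.0, 36.0], [490.0, -163.0, 45.0], [491.0, -161.0, 47.0]]
top {'fx': 456.929285581311, 'fy': 456.929285581311, 'cx': 253.520722439513, 'cy': 191.18519570352228, 'position': array([  96.53437425, -130.95403032,  971.60430823]), 'attitude': array([-0.18027113,  0.75997083, -0.6078043 ,  0.1432501 ])}
gauge 0.91 [169.0, 228.6, 235.4, 301.0] [[295.0, -11.0, 7.0], [340.
[... 467 characters left out ...]
 101.0]]
{'time_s': 0.5, 'joints': array([ 9.62594408e-01,  3.12938196e-01,  1.49772512e+00, -1.00037838e-05,
        1.33101018e+00, -2.23404156e-01]), 'dq': array([ 0.00010279, -0.00108801, -0.00075797,  0.00162467, -0.0008833 ,
        0.00185091]), 'tau': array([-8.70859494e-04, -4.11926222e+01, -2.59771460e+01, -1.73222766e-04,
        6.49304620e-04, -1.12442748e-05]), 'eef_pos': array([197.08322639, 486.59932694, 249.96515631]), 'ee_rot': array([-1.18811511e-05,  1.91212895e-01,  9.81548586e-01, -3.89367614e-05]), 'force': array([ 0.50866179,  0.24053811, -0.15322513]), 'wrist_torque': array([-0.01427809,  0.04908564,  0.03289609]), 'grip_force': 0.0, 'grip_width': 0.9996836549249204}
```

View pics/a.png

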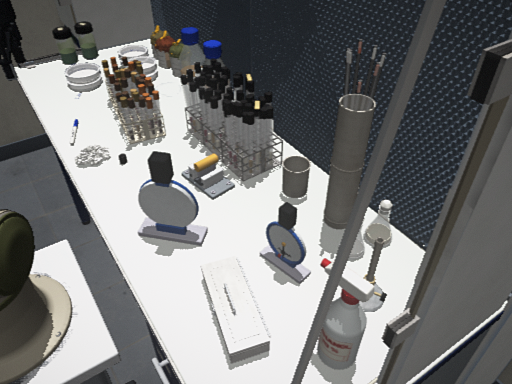

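View pics/b.png

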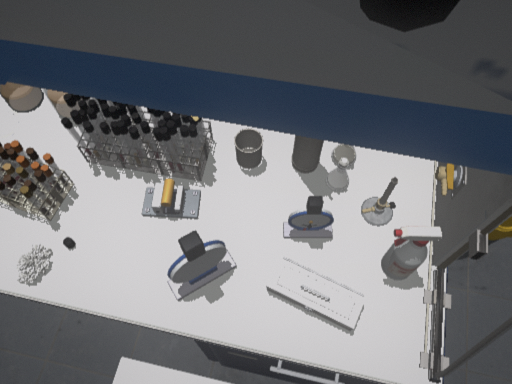

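Side picture: the gauge look-alikes are the small one at (286,243) and the large one at (168,205), which stands 211 mm high. The small one tops out at about 160 mm, so it is the one meant. The block is at (207,175), the beaker at (295,178) and a flask at (378,225). In the top picture the small gauge is at (310,218), the block at (172,198), the beaker at (248,149) and the flasks at (338,178) and (343,155). Next I fit the poses.

Run:
```python
from h import *
C={}
for n,gi,in (("side",0),("top",1)):
    z=np.load(f"{n}.npz"); c=cams.calibration(n); d=z["d"]
    v,u=np.mgrid[:384,:512]; W=world(np.stack([u.ravel(),v.ravel()],1),d.ravel(),c); W=W[d.ravel()>0]
    def box(x0,x1,y0,y1,z0,z1): return W[(W[:,0]>x0)&(W[:,0]<x1)&(W[:,1]>y0)&(W[:,1]<y1)&(W[:,2]>z0)&(W[:,2]<z1)]
    for nm,b in (("foot",(440,560,-240,-90,6,14)),("grip",(440,560,-240,-90,120,175)),("griptop",(440,560,-240,-90,154,166)),("plate",(430,570,70,240,6,14)),("cheek",(430,570,70,240,30,52)),("ridge",(430,570,70,240,62,76)),("beaker",(600,710,-50,60,20,95))):
        q=box(*b)
        if len(q)<5: print(n,nm,len(q));continue
        C.setdefault(nm,[]).append(q)
        print(n,nm,len(q),np.round(cv2.minAreaRect(q[:,:2].astype(np.float32)),1).tolist() if 0 else cv2.minAreaRect(q[:,:2].astype(np.float32)),q.min(0).round(),q.max(0).round(),np.median(q,0).round(1))
    q=box(440,560,-240,-90,30,112); m=q.mean(0); nn=np.linalg.svd(q-m)[2][2]; print(n,"dial",m.round(1),nn.round(3))
    for t in ("gauge_grip","gauge","ridge_top","block","flag_mark","pointer_tip"):
        cams.capture(n) if t=="gauge_grip" else 0
        h={"gauge_grip":138,"gauge":0,"ridge_top":70,"block":0}.get(t)
        for r in cams.spot_point(t,n)[:3]:
            o=np.array(c["position"]); ray=world([r["uv"]],np.array([1000.]),c)[0]-o
            print(n,t,round(r["p"],2),np.round(r["uv"],1),(o+ray*(h-o[2])/ray[2]).round(1) if h is not None else "")
for k in C: print(k,cv2.minAreaRect(np.vstack(C[k])[:,:2].astype(np.float32)))
p=np.load("side.npz")["p"]; q=np.load("top.npz")["p"]
a=cv2.resize(p[190:295,250:325],None,fx=5,fy=5,interpolation=cv2.INTER_CUBIC)
b=cv2.resize(q[170:250,130:215],None,fx=4.5,fy=4.5,interpolation=cv2.INTER_CUBIC)
o=np.zeros((525,375+b.shape[1],3),np.uint8); o[:a.shape[0],:375]=a; o[:b.shape[0],375:]=b
save("pics/c.png",o)
```

```text
side foot 559 ((495.24835205078125, -161.1145477294922), (37.688838958740234, 110.82099151611328), 13.642731666564941) [ 468. -218.    6.] [ 525. -106.   14.] [ 490.4 -176.8    9. ]
side grip 398 ((495.6449279785156, -162.6291046142578), (25.28985023498535, 28.087247848510742), 15.68239974975586) [ 481. -178.  120.] [ 511. -147.  161.] [ 490.2 -168.   148.4]
side griptop 152 ((496.3321533203125, -161.83535766601562), (24.377695083618164, 26.940048217773438), 12.772836685180664) [ 483. -177.  154.] [ 510. -147.  161.] [ 495.7 -163.5  157.7]
side plate 470 ((519.0105590820312, 163.7925262451172), (124.18668365478516, 131.38247680664062), 10.333765029907227) [448.  90.   6.] [569. 240.  14.] [490.  122.2   9.3]
side cheek 412 ((514.285888671875, 173.46932983398438), (111.09388732910156, 132.4542999267578), 0.34022045135498047) [459. 108.  30.] [570. 240.  52.] [501.3 154.6  36.5]
side ridge 253 ((516.5615844726562, 173.99853515625), (106.67899322509766, 129.87884521484375), 0.21033509075641632) [463. 109.  62.] [570. 239.  76.] [511.3 157.6  68.5]
side beaker 908 ((654.0125732421875, 11
[... 2239 characters left out ...]
53, 105.52998352050781), 81.51372528076172)
grip ((497.28656005859375, -163.33322143554688), (28.12452507019043, 30.29418182373047), 15.103586196899414)
griptop ((498.2638854980469, -162.7846221923828), (27.473281860351562, 29.620027542114258), 11.916749000549316)
plate ((519.2001342773438, 162.7530059814453), (124.18668365478516, 133.49575805664062), 10.333765029907227)
cheek ((514.2823486328125, 173.41529846191406), (133.3668670654297, 111.26890563964844), 89.88452911376953)
ridge ((516.5648193359375, 173.1241455078125), (106.67899322509766, 133.36111450195312), 0.21033509075641632)
beaker ((654.0906982421875, 10.448226928710938), (70.16956329345703, 67.00869750976562), 12.069195747375488)
```

View pics/c.png

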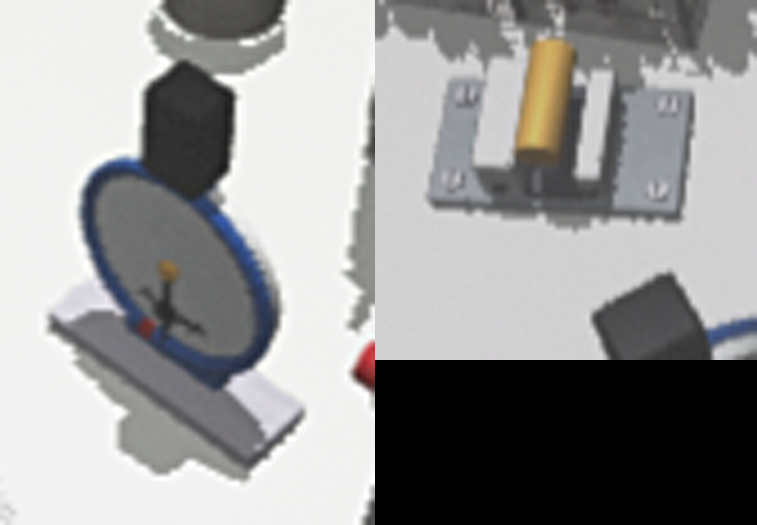

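The crop confirms the small gauge: black grip, dial facing the robot, flag on its +y side, yaw about 13°. Its foot is 37 x 111 mm, which matches the description. Next I refine the block and check clearances overhead and around the path.

Run:
```python
from h import *
A=[];B=[]
for n in ("side","top"):
    z=np.load(f"{n}.npz"); c=cams.calibration(n); d=z["d"]
    cams.capture(n)
    m=cams.trace("block",n)[0]["pixels"]; m=cv2.dilate(m.astype(np.uint8),np.ones((5,5)))>0
    q=cloud(m,d,c); q=q[(q[:,0]<537)]
    pl=q[(q[:,2]>6)&(q[:,2]<14)]; pl=pl[:,:]; 
    print(n,"plate",cv2.minAreaRect(pl[:,:2].astype(np.float32)))
    rg=q[(q[:,2]>60)&(q[:,2]<76)]
    h,s=cv2.cvtColor(z["p"],cv2.COLOR_RGB2HSV)[...,0],cv2.cvtColor(z["p"],cv2.COLOR_RGB2HSV)[...,1]
    g=cloud(m&(h>12)&(h<32)&(s>110),d,c); g=g[g[:,2]>55]; t=g[g[:,2]>64]
    vv=np.linalg.svd(g[:,:2]-g[:,:2].mean(0))[2][0]
    print("brass",len(g),g.min(0).round(1),g.max(0).round(1),"top",t.mean(0).round(1),"yaw",np.degrees(np.arctan(vv[1]/vv[0])).round(1),cv2.minAreaRect(g[:,:2].astype(np.float32)))
    # cheeks
    ck=q[(q[:,2]>34)&(q[:,2]<50)]; 
    v,u=np.mgrid[:384,:512]; W=world(np.stack([u.ravel(),v.ravel()],1),d.ravel(),c)[d.ravel()>0]
    for nm,b in (("rack",(540,640,60,260)),("path",(440,560,-110,90)),("near gauge",(525,620,-230,-90))):
        w=W[(W[:,0]>b[0])&(W[:,0]<b[1])&(W[:,1]>b[2])&(W[:,1]<b[3])]; 
        hi=w[w[:,2]>30]
        print(nm,len(w),w[:,2].max().round(),hi[:,0].min().round() if len(hi) else "")
    hi=W[(W[:,2]>320)]; print("high",len(hi),np.percentile(hi,[0,5,50,95,100],axis=0).round().tolist() if len(hi) else "")
s=readout.sense(); Rt=R.from_quat(s["ee_rot"],scalar_first=True); p=s["eef_pos"]; print(s["time_s"])
yaw=np.radians(13); T=R.from_matrix(np.array([[np.cos(yaw),np.sin(yaw),0],[np.sin(yaw),-np.cos(yaw),0],[0,0,-1]]))
for t in ([497,-163,310],):
    print("move",Rt.inv().apply(np.array(t)-p).round(1),(Rt.inv()*T).as_rotvec().round(3),(Rt.inv()*T*R.from_rotvec([0,0,np.pi])).as_rotvec().round(3))
```

```text
side plate ((494.0155944824219, 158.85069274902344), (73.2346420288086, 130.6264190673828), 10.333765029907227)
brass 193 [464.  142.6  55.3] [525.6 168.6  70.8] top [494.5 155.9  67.3] yaw 9.7 ((495.12506103515625, 155.08937072753906), (62.45426559448242, 18.128793716430664), 9.502869606018066)
rack 4703 199.0 560.0
path 2819 10.0 
near gauge 1344 29.0 
high 32106 [[175.0, -471.0, 320.0], [313.0, -470.0, 329.0], [530.0, -442.0, 416.0], [758.0, 164.0, 572.0], [762.0, 549.0, 618.0]]
top plate ((496.01251220703125, 157.4102783203125), (71.42121887207031, 130.62197875976562), 9.383475303649902)
brass 206 [467.9 145.   62.5] [526.8 170.6  74. ] top [497.1 156.7  68.7] yaw 8.2 ((496.83966064453125, 156.76361083984375), (58.778690338134766, 18.853302001953125), 9.17107105255127)
rack 5626 202.0 562.0
path 4110 12.0 
near gauge 1572 41.0 617.0
high 65821 [[215.0, -457.0, 320.0], [232.0, -207.0, 759.0], [236.0, -121.0, 816.0], [244.0, 12.0, 857.0], [534.0, 60.0, 878.0]]
1.4
move [-521.8 -489.5  -60. ] [-0.   -0.    2.53] [ 0.    -0.    -0.612]
```

Side and top agree on the block: centre about (495.5, 157), yaw 9.6°. The gauge is at (497, -162.5), yaw 13°. The path is clear at z = 310.

send_path(
  rows=[
    [[-10, -10, -30], [0, 0, 0]],
    [[-40, -38, -60], [0, 0, 0]],
    [[-75, -70, -60], [0, 0, 0]],
    [[-110, -103, -60], [0, 0, 0]],
    [[-145, -136, -60], [0, 0, 0]],
    [[-180, -169, -60], [0, 0, 0]],
    [[-215, -202, -60], [0, 0, 0]],
    [[-250, -235, -60], [0, 0, 0]],
  ],
  aperture=1.0,
  squeeze=60,
)

```text
time_s: 2.2
eef_pos: [340.9, 173.2, 310.2]
ee_rot: [0.0, 0.191, 0.982, 0.0]
force: [0.8, 0.9, 0.4]
grip_width: 1.0
grip_force: 0.0
```

send_path(
  rows=[
    [[-34, -32, 0], [0, 0, -0.08]],
    [[-68, -64, 0], [0, 0, -0.16]],
    [[-102, -96, 0], [0, 0, -0.24]],
    [[-136, -128, 0], [0, 0, -0.32]],
    [[-170, -160, 0], [0, 0, -0.40]],
    [[-204, -192, 0], [0, 0, -0.48]],
    [[-238, -224, 0], [0, 0, -0.56]],
    [[-272, -254, 0], [0, 0, -0.61]],
  ],
)

```text
time_s: 3.0
eef_pos: [497.8, -164.7, 310.0]
ee_rot: [0.0, -0.113, 0.994, -0.0]
force: [1.2, 0.7, -0.1]
grip_width: 1.001
grip_force: 0.0
```

Create to.py:
```python
import sys; from h import *
# usage: to.py x y z yaw_deg lean_rad  -> move in tool axes from measured pose
x,y,z,yw,a=map(float,sys.argv[1:6]); yw=np.radians(yw)
s=readout.sense(); Rt=R.from_quat(s["ee_rot"],scalar_first=True)
T=R.from_euler("z",yw)*R.from_rotvec([-a,0,0])*R.from_matrix(np.diag([1.,-1,-1]))
c=[(T*R.from_euler("z",k)) for k in (0,np.pi)]; c=min(c,key=lambda r:(Rt.inv()*r).magnitude())
print(round(s["time_s"],2),s["eef_pos"].round(1),"move",Rt.inv().apply(np.array([x,y,z])-s["eef_pos"]).round(1),(Rt.inv()*c).as_rotvec().round(3),"F",s["force"].round(2),"grip",round(s["grip_width"],3),round(s["grip_force"],1),"q",s["joints"].round(2))
```

```bash
python3 to.py 497 -162.5 142 13 0
```

```text
3.0 [ 497.8 -164.7  310. ] move [  0.3   2.3 168. ] [-0.     0.     0.001] F [ 1.16  0.72 -0.1 ] grip 1.001 0.0 q [-0.54  0.28  1.39  0.    1.47 -2.34]
```

send_path(
  rows=[
    [[0, 2, 40], [0, 0, 0]],
    [[0, 2, 80], [0, 0, 0]],
    [[0, 2, 80], [0, 0, 0]],
    [[0, 2, 80], [0, 0, 0]],
  ],
)

```text
time_s: 3.4
eef_pos: [497.2, -160.7, 231.2]
ee_rot: [0.0, -0.112, 0.994, -0.0]
force: [-0.1, -0.1, 0.8]
grip_width: 1.0
grip_force: 0.0
```

Run:
```python
from h import *
c=cams.calibration("wrist"); p,d=cams.capture("wrist"); save("pics/d.png",p)
v,u=np.mgrid[:384,:512]; W=world(np.stack([u.ravel(),v.ravel()],1),d.ravel(),c)[d.ravel()>0]
for lo,hi in ((150,166),(5,14)):
    q=W[(W[:,2]>lo)&(W[:,2]<hi)&(abs(W[:,0]-497)<40)&(abs(W[:,1]+163)<70)]; print(len(q),q.mean(0) if len(q) else "",cv2.minAreaRect(q[:,:2].astype(np.float32)) if len(q) else "")
print([(r["p"],r["uv"]) for r in cams.spot_point("gauge_grip","wrist")])
```

```bash
python3 to.py 497 -162.5 142 13 0
```

```text
1667 [ 498.03748464 -162.26058869  157.34061887] ((499.262451171875, -162.029296875), (23.664775848388672, 28.066234588623047), 12.412907600402832)
1712 [ 490.08026604 -164.10747227    8.79186959] ((493.35443115234375, -163.39012145996094), (23.402687072753906, 110.109619140625), 12.894742965698242)
[(0.93, [254.2, 202.8])]
3.5 [ 497.7 -160.9  232.4] move [ 1.3 -1.2 90.5] [-0.003  0.003 -0.001] F [ 0.49 -0.41  0.93] grip 1.0 0.0 q [-0.54  0.32  1.53 -0.    1.28 -2.33]
```

View pics/d.png

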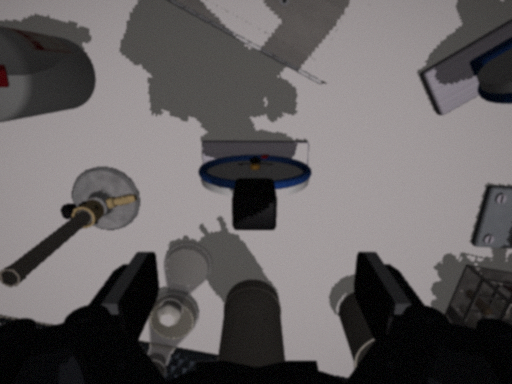

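The wrist picture shows the small gauge's grip top at (254,205), centred between the fingers, with its foot at (255,150). Measured grip: (498.7, -162.2), yaw 12.6°. I descend and pinch.

send_path(
  rows=[
    [[2, -1, 30], [0, 0, 0]],
    [[2, -1, 60], [0, 0, 0]],
    [[2, -1, 82], [0, 0, 0]],
    [[2, -1, 90], [0, 0, 0]],
    [[2, -1, 90], [0, 0, 0]],
    [[2, -1, 90], [0, 0, 0]],
  ],
)

```text
time_s: 4.1
eef_pos: [496.0, -162.5, 141.8]
ee_rot: [0.001, -0.112, 0.994, -0.001]
force: [0.3, -0.6, 0.6]
grip_width: 1.002
grip_force: 0.0
```

```bash
python3 to.py 498.5 -162.3 142 12.6 0
```

```text
4.1 [ 496.  -162.5  141.8] move [-2.5 -0.4 -0.2] [-0.002  0.002  0.005] F [ 0.28 -0.58  0.63] grip 1.002 0.0 q [-0.54  0.42  1.65 -0.    1.07 -2.34]
```

send_path(
  rows=[
    [[0, 0, 0], [0, 0, 0]],
    [[0, 0, 0], [0, 0, 0]],
    [[0, 0, 0], [0, 0, 0]],
    [[0, 0, 0], [0, 0, 0]],
    [[0, 0, 0], [0, 0, 0]],
    [[0, 0, 0], [0, 0, 0]],
    [[0, 0, 0], [0, 0, 0]],
    [[0, 0, 0], [0, 0, 0]],
  ],
  aperture=0.0,
  squeeze=80,
)

```text
time_s: 4.9
eef_pos: [495.4, -162.3, 140.4]
ee_rot: [0.0, -0.112, 0.994, -0.0]
force: [-0.2, -2.7, 5.2]
grip_width: 0.318
grip_force: 79.5
```

```bash
python3 to.py 498.5 -162.3 142 12.6 0
```

```text
4.9 [ 495.4 -162.3  140.4] move [-3.  -0.7 -1.6] [-0.001  0.001  0.005] F [-0.24 -2.67  5.19] grip 0.318 79.5 q [-0.54  0.42  1.65 -0.    1.07 -2.34]
```

send_path(
  rows=[
    [[0, 0, -10], [0, 0, 0]],
    [[0, 0, -35], [0, 0, 0]],
    [[0, 0, -70], [0, 0, 0]],
    [[0, 0, -105], [0, 0, 0]],
    [[0, 0, -125], [0, 0, 0]],
    [[0, 0, -125], [0, 0, 0]],
    [[0, 0, -125], [0, 0, 0]],
  ],
)

```text
time_s: 5.6
eef_pos: [494.7, -161.7, 263.8]
ee_rot: [-0.001, -0.112, 0.994, 0.001]
force: [-1.2, 0.9, -3.4]
grip_width: 0.318
grip_force: 79.4
```

```bash
python3 to.py 497 157 265 9.6 0
```

```text
5.6 [ 494.7 -161.7  263.8] move [-73.4 310.1  -0.8] [ 0.001 -0.001  0.058] F [-1.17  0.87 -3.45] grip 0.318 79.4 q [-0.54  0.29  1.49  0.    1.36 -2.34]
```

send_path(
  rows=[
    [[-4, 15, 0], [0, 0, 0.005]],
    [[-11, 45, 0], [0, 0, 0.01]],
    [[-19, 80, 0], [0, 0, 0.015]],
    [[-27, 115, 0], [0, 0, 0.02]],
    [[-35, 150, 0], [0, 0, 0.03]],
    [[-43, 185, 0], [0, 0, 0.035]],
    [[-52, 220, 0], [0, 0, 0.04]],
    [[-60, 255, 0], [0, 0, 0.05]],
  ],
)

```text
time_s: 6.4
eef_pos: [495.8, 101.4, 263.0]
ee_rot: [-0.002, -0.087, 0.996, 0.0]
force: [0.3, 0.6, -2.5]
grip_width: 0.314
grip_force: 79.7
```

send_path(
  rows=[
    [[-8, 30, 0], [0, 0, 0.005]],
    [[-12, 48, 0], [0, 0, 0.008]],
    [[-13, 54, 0], [0, 0, 0.008]],
    [[-13, 54, 0], [0, 0, 0.008]],
    [[-13, 54, 0], [0, 0, 0.008]],
    [[-13, 54, 0], [0, 0, 0.008]],
    [[-13, 54, 0], [0, 0, 0.008]],
    [[-13, 54, 0], [0, 0, 0.008]],
  ],
)

```text
time_s: 7.2
eef_pos: [500.2, 154.8, 265.0]
ee_rot: [-0.0, -0.083, 0.997, -0.0]
force: [0.6, -0.1, -2.9]
grip_width: 0.316
grip_force: 79.8
```

```bash
python3 to.py 497 157 265 9.6 0
```

Run:
```python
from h import *
for n in ("side","top","wrist"):
    c=cams.calibration(n); p,d=cams.capture(n); save(f"pics/e_{n}.png",p); np.savez(f"e_{n}.npz",p=p,d=d)
    v,u=np.mgrid[:384,:512]; W=world(np.stack([u.ravel(),v.ravel()],1),d.ravel(),c)[d.ravel()>0]
    W=W[(abs(W[:,0]-497)<50)&(abs(W[:,1]-157)<75)]
    q=W[(W[:,2]>118)&(W[:,2]<140)]; print(n,"foot",len(q),q.min(0),q.max(0),cv2.minAreaRect(q[:,:2].astype(np.float32)) if len(q)>5 else "")
    q=W[(W[:,2]>150)&(W[:,2]<235)]; m=q.mean(0); print("dial",m.round(1),np.linalg.svd(q-m,full_matrices=False)[2][2].round(3))
    for t in ("ridge_top","gauge","flag_mark","pointer_tip"):
        print(t,[(round(r["p"],2),np.round(r["uv"],1)) for r in cams.spot_point(t,n)[:2]])
```

```text
7.2 [500.2 154.8 265. ] move [2.8 2.6 0. ] [-0.    -0.    -0.001] F [ 0.61 -0.15 -2.87] grip 0.316 79.8 q [ 0.08  0.3   1.48 -0.    1.37 -1.66]
side foot 427 [475.07454256  99.16702931 124.24844602] [526.63218988 210.93366926 139.94347558] ((500.9584045410156, 154.679443359375), (37.773834228515625, 112.04096221923828), 9.164048194885254)
dial [499.4 151.4 192.7] [ 0.984  0.179 -0.017]
ridge_top [(0.78, array([207.3, 156.2]))]
gauge [(0.72, array([172.5, 235. ])), (0.64, array([206. , 136.4]))]
flag_mark []
pointer_tip [(0.45, array([203.7, 156.9])), (0.41, array([202.2, 131. ]))]
top foot 607 [477.31975892  97.54824225 124.13066478] [529.63443891 208.81877227 139.87318413] ((502.0401916503906, 153.95619201660156), (36.74250411987305, 111.59846496582031), 11.076817512512207)
dial [501.5 152.2 192.3] [-0.985 -0.171  0.017]
ridge_top [(0.57, array([168.2, 192. ]))]
gauge [(0.96, array([163.7, 173.4])), (0.83, array([203.1, 274.5]))]
flag_mark []
pointer_tip [(0.59, array([159.7, 170.6]))]
wrist foot 3475 [478.32264531  99.01649605 124.16752865] [522.75124413 211.28245298 136.79991741] ((500.2062072753906, 154.81100463867188), (27.649484634399414, 110.3989028930664), 9.445049285888672)
dial [501.7 155.2 194.6] [ 0.986  0.164 -0.011]
ridge_top [(0.73, array([258.2, 160.2]))]
gauge [(0.59, array([254.1, 183.3]))]
flag_mark [(0.64, array([269.8, 184.7])), (0.28, array([255.9, 147.9]))]
pointer_tip [(0.72, array([252.6, 187.1])), (0.4, array([124.7, 247.7]))]
```

The gauge hangs level with its foot at about (501.5, 154.4), and its yaw matches the block within about 1°. It needs about (-6, +2.6) mm. I go down partway while measuring the flag angle from the first side picture, where the dial was closest.

Create flag.py:
```python
from h import *
def angles(p,d,c,yaw,cen,lean=0,verbose=True):
    """cen: world foot middle; returns red-flag angle in gauge frame"""
    G=(R.from_euler("z",yaw)*R.from_rotvec([-lean,0,0])).as_matrix()
    v,u=np.mgrid[:384,:512]; W=(world(np.stack([u.ravel(),v.ravel()],1),d.ravel(),c)-cen)@G; W=W.reshape(384,512,3)
    r=np.hypot(W[...,1],W[...,2]-66); face=(d>0)&(r<38)&(abs(W[...,0])<18)
    hsv=cv2.cvtColor(p,cv2.COLOR_RGB2HSV).astype(int)
    fx=np.median(W[...,0][face]); near=(r<55)&(abs(W[...,0])<25)
    o=(np.array(c["position"])-cen)@G
    def onface(uv,x=fx):
        k=(world(np.array(uv,float),np.full(len(uv),1000.),c)-cen)@G-o
        return o+k*((x-o[0])/k[:,0])[:,None]
    rgb=p.astype(float); red=rgb[...,0]-np.maximum(rgb[...,1],rgb[...,2]); red=np.where(near&(r>25)&(red>25),red,0)
    vv,uu=np.nonzero(red); P=onface(np.stack([uu,vv],1)); f=np.average(P,axis=0,weights=red[vv,uu])
    blue=rgb[...,2]-rgb[...,0]; vv,uu=np.nonzero(near&(blue>40)&(r>38)); B=onface(np.stack([uu,vv],1))
    A=np.c_[2*B[:,1:],np.ones(len(B))]; s=np.linalg.lstsq(A,(B[:,1:]**2).sum(1),rcond=None)[0]
    org=(hsv[...,0]>8)&(hsv[...,0]<28)&(hsv[...,1]>110)&near&(r<15); ov,ou=np.nonzero(org); O=onface(np.stack([ou,ov],1)).mean(0) if len(ov) else None
    if verbose: print("face x",fx.round(1),"flag",f.round(1),"npx",len(uu),"rim centre",s[:2].round(1),"pivot",None if O is None else O.round(1),"spec angle",np.arctan2(f[1],66-f[2]).round(3),"vs pivot",np.arctan2(f[1]-O[1],O[2]-f[2]).round(3) if O is not None else "", "vs rim",np.arctan2(f[1]-s[0],s[1]-f[2]).round(3))
    dark=(hsv[...,2]<75)&near&(r<46); vv,uu=np.nonzero(dark); D=onface(np.stack([uu,vv],1))
    return f,O,D
if __name__=="__main__":
    c=cams.calibration("side"); z=np.load("side.npz")
    for y in (12.2,13,13.8): f,O,D=angles(z["p"],z["d"],c,np.radians(y),np.array([495.8,-161.8,0]))
    print("dark",D.mean(0).round(1),D.min(0).round(1),D.max(0).round(1))
    z=np.load("e_side.npz"); f,O,D=angles(z["p"],z["d"],c,np.radians(9.8),np.array([501,154.7,123.]))
    t=np.load("top.npz"); angles(t["p"],t["d"],cams.calibration("top"),np.radians(12.8),np.array([498.5,-163,0.]))
    p=np.load("side.npz")["p"]; a=cv2.resize(p[215:285,255:315],None,fx=8,fy=8,interpolation=cv2.INTER_LANCZOS4)
    q=np.load("e_side.npz")["p"]; b=cv2.resize(q[85:185,170:245],None,fx=4,fy=4,interpolation=cv2.INTER_LANCZOS4)
    o=np.zeros((560,480+300,3),np.uint8); o[:,:480]=a; o[:400,480:]=b; save("pics/f.png",o)
```

```bash
python3 flag.py; python3 to.py 494.2 157.4 222 9.6 0
```

```text
face x -0.8 flag [-0.8 12.8 18.9] npx 121 rim centre [ 1.  64.6] pivot [-0.8  3.3 59.6] spec angle 0.266 vs pivot 0.23 vs rim 0.254
face x -0.8 flag [-0.8 12.7 19.2] npx 121 rim centre [ 1.2 64.6] pivot [-0.8  3.3 59.6] spec angle 0.265 vs pivot 0.228 vs rim 0.248
face x -0.9 flag [-0.9 12.6 19.5] npx 121 rim centre [ 1.4 64.7] pivot [-0.9  3.3 59.7] spec angle 0.264 vs pivot 0.227 vs rim 0.241
dark [-0.9  3.1 46. ] [ -0.9 -47.1  15.2] [ -0.9  45.9 105. ]
face x -1.3 flag [-1.3 16.2 22.3] npx 96 rim centre [ 2.7 66.5] pivot [-1.3  7.  62.6] spec angle 0.355 vs pivot 0.225 vs rim 0.298
face x -1.0 flag [-1.   7.7 15.9] npx 40 rim centre [-0.7 72.3] pivot None spec angle 0.152 vs pivot  vs rim 0.148
7.95 [500.1 155.4 265. ] move [ 5.5  3.  43. ] [-0. -0. -0.] F [ 0.81 -0.43 -3.71] grip 0.321 79.8 q [ 0.08  0.3   1.48 -0.    1.37 -1.66]
```

View pics/f.png

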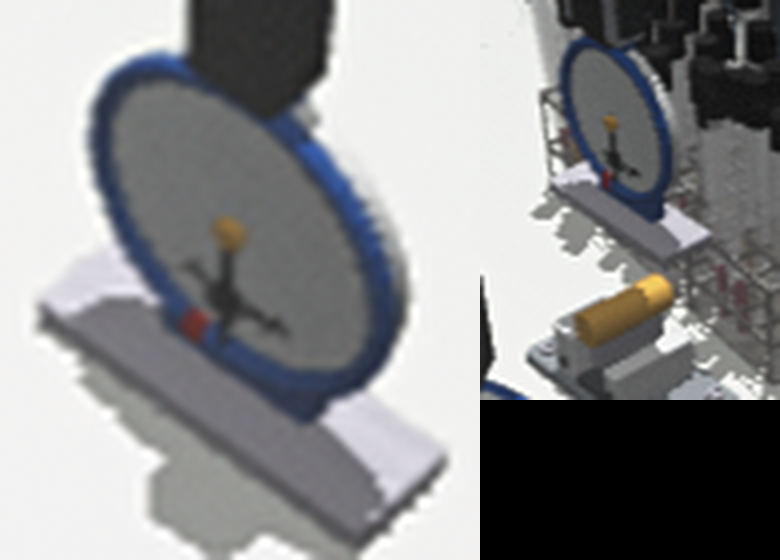

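The crop shows the pointer hanging at zero (pivot (229,235) down to about (223,345)), with the red flag at (194,323) on the +y side. Pointer and flag stand off the dial face, so I fit that plane along with the angle.

Create fit.py:
```python
from h import *
from scipy.optimize import least_squares
def cents(p,near,box):
    l,t,r,b=box; k=4
    a=cv2.resize(p[t:b,l:r],None,fx=k,fy=k,interpolation=cv2.INTER_CUBIC).astype(float)
    red=a[...,0]-np.maximum(a[...,1],a[...,2]); org=np.minimum(a[...,0],a[...,1]+40)-a[...,2]
    out=[]
    vv,uu=np.mgrid[:a.shape[0],:a.shape[1]]
    for w,th,n in ((np.where((a[...,0]-a[...,1]>40)&(a[...,1]-a[...,2]<25),red,0),30,near[1]),(np.where(a[...,1]-a[...,2]>25,org,0),40,near[0])):
        w=np.where((w>th)&(np.hypot((uu+.5)/k-.5+l-n[0],(vv+.5)/k-.5+t-n[1])<6),w,0)
        out.append([((uu+.5)/k-.5+l).ravel()@w.ravel()/w.sum(),((vv+.5)/k-.5+t).ravel()@w.ravel()/w.sum()])
    return np.array(out[::-1])  # pivot, flag
def fit(n,p,cen,yaw,piv,flg,box):
    c=cams.calibration(n); m=cents(p,(piv,flg),box); G=R.from_euler("z",yaw).as_matrix()
    for x in (-4,-8,-12,-16,-20):
        f=lambda s:(proj(np.array(cen)+np.array([[x,0,66],[x,40*np.sin(s[0]),66-40*np.cos(s[0])]])@G.T,c)+s[1:]-m).ravel()
        r=least_squares(f,[.25,0,0]); print(n,x,"a",r.x[0].round(3),"shift",r.x[1:].round(2),"res",np.abs(r.fun).max().round(2))
    print(m.round(2).tolist())
if __name__=="__main__":
    for y in (12.5,13): fit("side",np.load("side.npz")["p"],[495.8,-161.8,0],np.radians(y),(283.6,244.4),(279.25,255.4),(255,215,315,285))
    fit("side",np.load("e_side.npz")["p"],[501,154.7,123],np.radians(9.6),(202.5,116),(201.5,130),(170,85,245,185))
```

```bash
python3 fit.py
```

```text
side -4 a 0.213 shift [-0.5   0.26] res 0.23
side -8 a 0.214 shift [ 0.85 -0.85] res 0.24
side -12 a 0.215 shift [ 2.22 -1.96] res 0.25
side -16 a 0.216 shift [ 3.59 -3.08] res 0.26
side -20 a 0.217 shift [ 4.97 -4.2 ] res 0.28
[[283.32, 243.43], [278.99, 254.85]]
side -4 a 0.213 shift [-0.5   0.24] res 0.22
side -8 a 0.214 shift [ 0.84 -0.88] res 0.23
side -12 a 0.215 shift [ 2.19 -2.  ] res 0.24
side -16 a 0.216 shift [ 3.55 -3.13] res 0.25
side -20 a 0.217 shift [ 4.92 -4.26] res 0.26
[[283.32, 243.43], [278.99, 254.85]]
side -4 a 0.202 shift [-0.96 -0.51] res 0.18
side -8 a 0.205 shift [ 0.47 -1.15] res 0.18
side -12 a 0.207 shift [ 1.91 -1.8 ] res 0.19
side -16 a 0.21 shift [ 3.36 -2.45] res 0.2
side -20 a 0.212 shift [ 4.81 -3.1 ] res 0.21
[[202.19, 115.04], [201.15, 128.97]]
```

send_path(
  rows=[
    [[3, 1, 15], [0, 0, 0]],
    [[5.5, 2, 30], [0, 0, 0]],
    [[5.5, 2, 38], [0, 0, 0]],
    [[5.5, 2, 38], [0, 0, 0]],
    [[5.5, 2, 38], [0, 0, 0]],
    [[5.5, 2, 38], [0, 0, 0]],
  ],
)

```text
time_s: 8.55
eef_pos: [494.8, 156.4, 227.7]
ee_rot: [0.001, -0.083, 0.997, -0.0]
force: [-0.7, 0.5, -2.7]
grip_width: 0.319
grip_force: 79.9
```

```bash
python3 to.py 494.2 157.4 222 9.6 0
```

```text
8.55 [494.8 156.4 227.7] move [0.4 1.1 5.7] [-0.     0.001 -0.   ] F [-0.73  0.5  -2.71] grip 0.319 79.9 q [ 0.08  0.32  1.55  0.    1.27 -1.66]
```

Flag is about 0.21–0.22. The foot is now about 17 mm above the ridge, so I check centring before contact.

Run:
```python
from h import *
for n,b in (("side",[494.5,157.2]),("top",[496.3,157.1])):
    c=cams.calibration(n); p,d=cams.capture(n)
    v,u=np.mgrid[:384,:512]; W=world(np.stack([u.ravel(),v.ravel()],1),d.ravel(),c)[d.ravel()>0]
    W=W[(abs(W[:,0]-497)<40)&(abs(W[:,1]-157)<72)]
    q=W[(W[:,2]>88)&(W[:,2]<105)]; r=cv2.minAreaRect(q[:,:2].astype(np.float32)); print(n,"foot",r,"need",np.array(b)-r[0])
    ends=[(s,np.round(q[np.argsort(s*q[:,1])[-25:]].mean(0),1)) for s in (1,-1)]; print(ends)
    pl=W[(W[:,2]>7)&(W[:,2]<13)]; print("plate",cv2.minAreaRect(pl[:,:2].astype(np.float32)))
    if n=="side": save("pics/g.png",cv2.resize(p[85:210,160:260],None,fx=4,fy=4,interpolation=cv2.INTER_CUBIC))
```

```text
side foot ((495.2361755371094, 156.72482299804688), (37.17122268676758, 113.4547348022461), 9.766040802001953) need [-0.73617554  0.475177  ]
[(1, array([482.3, 206.3,  95.6])), (-1, array([497.6, 102.3,  92.7]))]
plate ((493.3631591796875, 158.23037719726562), (72.12857818603516, 129.63790893554688), 9.621931076049805)
top foot ((496.79156494140625, 154.10659790039062), (36.0596809387207, 109.74723052978516), 10.579948425292969) need [-0.49156494  2.9934021 ]
[(1, array([489.3, 206.1,  97.3])), (-1, array([500. , 100.7,  95.6]))]
plate ((492.6884765625, 156.47036743164062), (66.77037048339844, 131.63525390625), 12.541918754577637)
```

View pics/g.png

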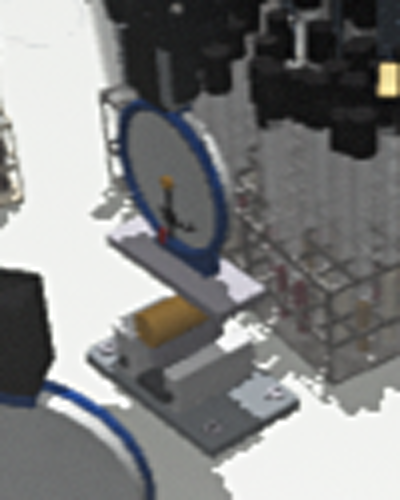

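The picture shows the foot above the brass ridge, nearly centred: foot middle about (165–195,235–290), bar at (165,320). I add about 1.3 mm in y, then lower and press about 5 mm.

send_path(
  rows=[
    [[0.5, 1.3, 4], [0, 0, 0]],
    [[0.5, 1.3, 8], [0, 0, 0]],
    [[0.5, 1.3, 12], [0, 0, 0]],
    [[0.5, 1.3, 14], [0, 0, 0]],
    [[0.5, 1.3, 16], [0, 0, 0]],
    [[0.5, 1.3, 18], [0, 0, 0]],
    [[0.5, 1.3, 18], [0, 0, 0]],
    [[0.5, 1.3, 18], [0, 0, 0]],
  ],
)

```text
time_s: 9.45
eef_pos: [493.7, 157.6, 209.2]
ee_rot: [0.0, -0.083, 0.997, -0.0]
force: [-0.6, -0.2, -0.6]
grip_width: 0.315
grip_force: 79.9
```

```bash
python3 to.py 494.2 157.7 205 9.6 0
```

```text
9.45 [493.7 157.6 209.2] move [-0.5  0.   4.2] [-0.  0. -0.] F [-0.62 -0.18 -0.61] grip 0.315 79.9 q [ 0.08  0.33  1.58 -0.    1.23 -1.66]
```

send_path(
  rows=[
    [[0, 0, 2], [0, 0, 0]],
    [[0, 0, 4], [0, 0, 0]],
    [[0, 0, 4], [0, 0, 0]],
    [[0, 0, 4], [0, 0, 0]],
    [[0, 0, 4], [0, 0, 0]],
    [[0, 0, 4], [0, 0, 0]],
  ],
)

```text
time_s: 10.05
eef_pos: [493.8, 157.6, 205.2]
ee_rot: [0.0, -0.083, 0.997, -0.0]
force: [-0.6, -0.5, 2.9]
grip_width: 0.316
grip_force: 80.2
```

```bash
python3 to.py 494.2 157.7 205 9.6 0
```

```text
10.05 [493.8 157.6 205.2] move [-0.5  0.   0.2] [-0.  0. -0.] F [-0.57 -0.54  2.94] grip 0.316 80.2 q [ 0.08  0.34  1.59 -0.    1.22 -1.66]
```

Pressed with about 6 N (roughly 5 mm), level. Now I rock it about the foot's middle to 0.21.

send_path(
  rows=[
    [[0, 2.8, 0], [0.02, 0, 0]],
    [[0, 7, 0.2], [0.05, 0, 0]],
    [[0, 12.6, 0.6], [0.09, 0, 0]],
    [[0, 18.2, 1.1], [0.13, 0, 0]],
    [[0, 23.8, 1.9], [0.17, 0, 0]],
    [[0, 28, 2.6], [0.2, 0, 0]],
    [[0, 29.3, 2.8], [0.21, 0, 0]],
    [[0, 29.3, 2.8], [0.21, 0, 0]],
  ],
)

```text
time_s: 10.85
eef_pos: [488.8, 186.8, 202.2]
ee_rot: [0.009, -0.083, 0.991, -0.105]
force: [-0.1, -0.2, 3.1]
grip_width: 0.315
grip_force: 80.7
```

send_path(
  rows=[
    [[0, 0, 0], [0, 0, 0]],
    [[0, 0, 0], [0, 0, 0]],
    [[0, 0, 0], [0, 0, 0]],
    [[0, 0, 0], [0, 0, 0]],
    [[0, 0, 0], [0, 0, 0]],
    [[0, 0, 0], [0, 0, 0]],
    [[0, 0, 0], [0, 0, 0]],
    [[0, 0, 0], [0, 0, 0]],
  ],
)

```text
time_s: 11.65
eef_pos: [488.8, 186.5, 202.2]
ee_rot: [0.009, -0.083, 0.991, -0.104]
force: [-0.2, 2.4, 2.7]
grip_width: 0.313
grip_force: 80.7
```

send_path(
  rows=[
    [[0, 0, 0], [0, 0, 0]],
    [[0, 0, 0], [0, 0, 0]],
    [[0, 0, 0], [0, 0, 0]],
    [[0, 0, 0], [0, 0, 0]],
    [[0, 0, 0], [0, 0, 0]],
    [[0, 0, 0], [0, 0, 0]],
    [[0, 0, 0], [0, 0, 0]],
    [[0, 0, 0], [0, 0, 0]],
  ],
)

```text
time_s: 12.45
eef_pos: [488.8, 186.5, 202.2]
ee_rot: [0.009, -0.083, 0.991, -0.104]
force: [0.4, 2.0, 2.0]
grip_width: 0.319
grip_force: 80.7
```

```bash
python3 to.py 488.9 186.5 202.4 9.6 0.21
```

Run:
```python
from h import *
s=readout.sense(); Rt=R.from_quat(s["ee_rot"],scalar_first=True).as_matrix(); z=-Rt[:,2]; yw=np.radians(9.6)
print("lean",np.arctan2(z@[-np.sin(yw),np.cos(yw),0],z[2]).round(4),"foot mid",(s["eef_pos"]-140.4*z).round(1))
P=[]
for i in range(6):
    p,d=cams.capture("side"); P.append(p)
np.savez("k_side.npz",p=np.mean(P,0).round().astype(np.uint8),d=d)
a=np.mean(P,0).round().astype(np.uint8)
save("pics/k.png",cv2.resize(a[110:185,170:240],None,fx=8,fy=8,interpolation=cv2.INTER_LANCZOS4))
for t in ("pointer_tip","flag_mark"): print(t,[(round(r["p"],2),np.round(r["uv"],1)) for r in cams.spot_point(t,"side")[:3]])
```

```text
12.45 [488.8 186.5 202.2] move [-0.1 -0.1 -0.2] [ 0. -0. -0.] F [0.44 2.03 1.96] grip 0.319 80.7 q [ 0.24  0.38  1.55 -0.22  1.24 -1.43]
lean 0.2099 foot mid [493.7 157.7  64.9]
pointer_tip [(0.39, array([196.6, 148.9]))]
flag_mark []
```

View pics/k.png

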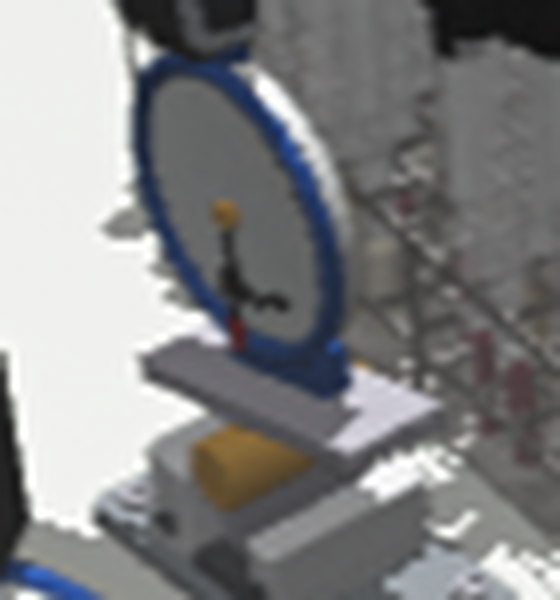

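The pointer hangs onto the flag at about (236,333) in the crop. I compare the flag with the plumb tip numerically, with an enlarged view.

Create chk.py:
```python
import sys; from fit import *
def pred(p,cen,yaw,lean,piv,flg,box,x=-8):
    c=cams.calibration("side"); m=cents(p,(piv,flg),box)
    G=(R.from_euler("z",yaw)*R.from_rotvec([-lean,0,0])).as_matrix(); P0=np.array(cen)+G@[x,0,66]
    q=proj(P0,c); tip=proj(P0-[0,0,40],c)-q+m[0]
    f=lambda a: proj(P0+G@[0,40*np.sin(a),-40*np.cos(a)],c)-q+m[0]
    print("pivot",m[0].round(2),"red",m[1].round(2),"plumb tip",tip.round(2),"flag@.18",f(.18).round(2),"@.26",f(.26).round(2))
    return m,tip
```

Run:
```python
from chk import *
pa=np.load("side.npz")["p"]; pk=np.load("k_side.npz")["p"]; pe=np.load("e_side.npz")["p"]
ma,ta=pred(pa,[495.8,-161.8,0],np.radians(12.8),0,(283.6,244.4),(279.25,255.4),(255,215,315,285))
me,te=pred(pe,[501,154.7,123],np.radians(9.8),0,(202.5,116),(201.5,130),(170,85,245,185))
mk,tk=pred(pk,[493.7,157.5,65],np.radians(9.8),.21,(198.2,136.8),(199.5,151.5),(170,110,240,185))
def dark(p,m,t):
    # shaft centreline: darkest column per row, parabolic-weighted
    for r in range(int(m[0][1])+3,int(t[1])+4):
        u0=m[0][0]+(t[0]-m[0][0])*(r-m[0][1])/(t[1]-m[0][1]); cols=np.arange(int(u0)-5,int(u0)+7)
        g=p[r,cols].astype(int); print(r,round(u0,1),cols[0],"R",g[:,0].tolist(),"G",g[:,1].tolist())
dark(pa,ma,ta); print(); dark(pk,mk,tk)
def z(p,m,t):
    l,tp=int(m[0][0])-9,int(m[0][1])-4; a=cv2.resize(p[tp:tp+25,l:l+18],None,fx=20,fy=20,interpolation=cv2.INTER_NEAREST)
    for q,col in ((m[0],(0,255,0)),(t,(0,255,255))): cv2.circle(a,tuple(int((q[i]-(l,tp)[i]+.5)*20) for i in (0,1)),4,col,-1)
    return a
save("pics/l.png",np.hstack([z(pa,ma,ta),z(pk,mk,tk)]))
```

```text
pivot [283.32 243.43] red [278.99 254.85] plumb tip [282.6  256.95] flag@.18 [279.91 254.83] @.26 [278.75 253.78]
pivot [202.19 115.04] red [201.15 128.97] plumb tip [203.72 130.35] flag@.18 [201.75 128.85] @.26 [200.88 128.04]
pivot [197.7  135.95] red [199.13 150.6 ] plumb tip [199.28 150.07] flag@.18 [199.59 150.28] @.26 [198.77 149.69]
246 283.2 278 R [112, 111, 111, 110, 87, 72, 91, 104, 111, 106, 107, 107] G [112, 112, 113, 111, 87, 66, 84, 104, 111, 109, 108, 108]
247 283.1 278 R [96, 91, 105, 113, 82, 56, 92, 108, 111, 106, 106, 107] G [96, 92, 105, 113, 84, 56, 94, 110, 113, 108, 107, 108]
248 283.1 278 R [80, 71, 96, 109, 80, 54, 93, 111, 110, 109, 107, 106] G [80, 73, 98, 111, 81, 57, 93, 112, 110, 110, 108, 107]
249 283.0 278 R [108, 85, 77, 97, 76, 52, 93, 111, 108, 107, 107, 105] G [109, 85, 77, 98, 78, 52, 95, 111, 111, 108, 108, 107]
250 283.0 277 R [98, 116, 110, 84, 65, 52, 49, 93, 112, 111, 109, 108] G [101, 115, 110, 86, 66, 53, 49, 94, 115, 113, 110, 110]
251 282.9 277 R [74, 101, 112, 88, 57, 47, 48, 69, 102, 111, 108, 109] G [85, 104, 114, 88, 57, 46, 48, 71, 1
[... 2289 characters left out ...]
7, 78, 60, 45] G [121, 78, 55, 57, 53, 49, 87, 87, 58, 79, 60, 45]
149 199.2 194 R [255, 199, 92, 38, 50, 49, 85, 102, 99, 102, 99, 96] G [255, 204, 104, 56, 42, 38, 87, 105, 102, 104, 100, 97]
150 199.3 194 R [246, 226, 161, 78, 60, 78, 83, 95, 102, 103, 103, 103] G [246, 225, 163, 88, 43, 33, 62, 95, 104, 105, 104, 104]
151 199.4 194 R [217, 219, 216, 162, 86, 76, 67, 59, 74, 94, 102, 104] G [215, 216, 212, 165, 81, 34, 40, 64, 82, 95, 102, 105]
152 199.5 194 R [126, 190, 220, 215, 136, 81, 61, 43, 43, 48, 59, 76] G [123, 187, 218, 214, 131, 44, 41, 55, 60, 61, 70, 83]
153 199.6 194 R [100, 115, 124, 126, 96, 72, 54, 40, 38, 38, 40, 42] G [99, 114, 122, 124, 91, 49, 40, 50, 54, 54, 54, 57]
```

View pics/l.png

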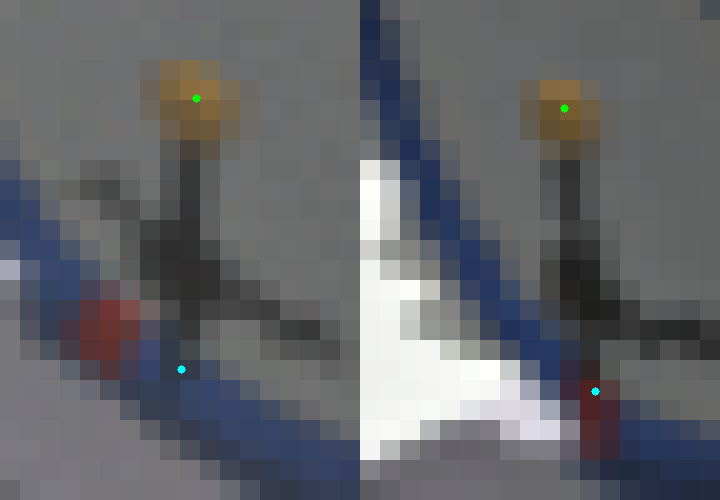

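The enlarged crops put the plumb tip (cyan) within about 0.2 px of the flag's centre after rocking. The wrist camera resolves the dial's y direction better, so I confirm there.

Run:
```python
from h import *
p,d=cams.capture("wrist"); np.savez("w.npz",p=p,d=d)
for t in ("pointer_tip","flag_mark"): print(t,[(round(r["p"],2),np.round(r["uv"],1)) for r in cams.spot_point(t,"wrist")[:3]])
e=np.load("e_wrist.npz")["p"]
f=lambda q: cv2.resize(q[150:215,205:305],None,fx=4.5,fy=4.5,interpolation=cv2.INTER_NEAREST)
a=np.vstack([f(e),f(p)]); print(a.shape); save("pics/m.png",a)
for q in (e,p):
    g=q.astype(int); red=(g[...,0]-np.maximum(g[...,1],g[...,2])); m=(red>25); m[:140]=0;m[230:]=0;m[:,:200]=0;m[:,310:]=0
    v,u=np.nonzero(m); print(len(u),list(zip(u,v,red[v,u]))[:60])
```

```text
pointer_tip [(0.74, array([263.8, 185.2]))]
flag_mark [(0.47, array([268.4, 188. ]))]
(584, 450, 3)
494 [(np.int64(254), np.int64(140), np.int64(27)), (np.int64(255), np.int64(140), np.int64(27)), (np.int64(256), np.int64(140), np.int64(29)), (np.int64(257), np.int64(140), np.int64(30)), (np.int64(258), np.int64(140), np.int64(32)), (np.int64(259), np.int64(140), np.int64(32)), (np.int64(260), np.int64(140), np.int64(33)), (np.int64(261), np.int64(140), np.int64(32)), (np.int64(262), np.int64(140), np.int64(34)), (np.int64(263), np.int64(140), np.int64(34)), (np.int64(264), np.int64(140), np.int64(30)), (np.int64(265), np.int64(140), np.int64(33)), (np.int64(266), np.int64(140), np.int64(32)), (np.int64(267), np.int64(140), np.int64(28)), (np.int64(268), np.int64(140), np.int64(28)), (np.int64(269), np.int64(140), np.int64(29)), (np.int64(254), np.int64(141), np.int64(27)), (np.int64(255), np.int64(141), np.int64(28)), (np.int64(256), np.int64(141), np.int64(29)), (np.int64(257), np.int64(141), np.int64(30)), (np.int64(258), np.int64(141), np.int64(31)), (np.int64(259), np.int64(141)
[... 3829 characters left out ...]
nt64(29)), (np.int64(270), np.int64(150), np.int64(26)), (np.int64(271), np.int64(150), np.int64(26)), (np.int64(272), np.int64(150), np.int64(26)), (np.int64(273), np.int64(150), np.int64(26)), (np.int64(252), np.int64(151), np.int64(26)), (np.int64(253), np.int64(151), np.int64(26)), (np.int64(254), np.int64(151), np.int64(29)), (np.int64(255), np.int64(151), np.int64(27)), (np.int64(256), np.int64(151), np.int64(29)), (np.int64(257), np.int64(151), np.int64(29)), (np.int64(258), np.int64(151), np.int64(29)), (np.int64(259), np.int64(151), np.int64(30)), (np.int64(260), np.int64(151), np.int64(29)), (np.int64(261), np.int64(151), np.int64(32)), (np.int64(262), np.int64(151), np.int64(31))]
```

View pics/m.png

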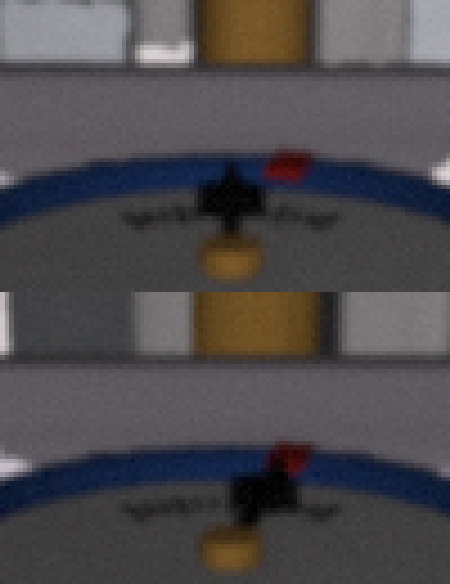

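The wrist crops (level on top, rocked below) show the flag's middle at (288,166) and the tip at about (278,463) in the lower half. So the tip still seems short of the flag's middle. I model this with the wrist calibration.

Run:
```python
from h import *
s=readout.sense(); Rt=R.from_quat(s["ee_rot"],scalar_first=True).as_matrix(); c=cams.calibration("wrist")
T=lambda q: s["eef_pos"]+Rt@np.array(q)   # gauge (x,y,z) -> tool (-x,+y,140.4-z)
g=lambda x,y,z: proj(T([-x,y,140.4-z]),c)
X=2.0 # gauge ahead of the tcp along its x
for x in (-4,-8,-12):
    pv=g(x+X,0,66)
    print(x,"pivot",pv.round(1),"rel:",{a:(g(x+X,40*np.sin(a),66-40*np.cos(a))-pv).round(2).tolist() for a in (0,.18,.21,.24,.27,.30)})
for n in ("e_wrist","w"):
    p=np.load(n+".npz")["p"].astype(int)
    print(n); 
    for r in range(183,194): print(r,"R-G",(p[r,258:277,0]-p[r,258:277,1]).tolist(),"G",p[r,258:277,1].tolist())
    h=p[200:215,240:275]; o=(h[...,0]-h[...,2]>35); v,u=np.nonzero(o); print("pivot",u.mean()+240,v.mean()+200,len(u))
```

```text
-4 pivot [255.7 206.3] rel: {0: [0.03, -19.86], 0.18: [9.87, -19.58], 0.21: [11.5, -19.48], 0.24: [13.12, -19.37], 0.27: [14.73, -19.24], 0.3: [16.34, -19.09]}
-8 pivot [255.7 200.2] rel: {0: [0.03, -19.03], 0.18: [9.92, -18.76], 0.21: [11.55, -18.67], 0.24: [13.18, -18.56], 0.27: [14.81, -18.43], 0.3: [16.42, -18.29]}
-12 pivot [255.7 194. ] rel: {0: [0.03, -18.18], 0.18: [9.97, -17.92], 0.21: [11.61, -17.83], 0.24: [13.25, -17.73], 0.27: [14.88, -17.61], 0.3: [16.51, -17.48]}
e_wrist
183 R-G [2, 4, 4, 4, 5, 0, 3, 9, 16, 22, 24, 19, 21, 17, 19, 13, 13, 8, 5] G [75, 75, 76, 75, 75, 73, 74, 72, 56, 51, 49, 54, 53, 60, 57, 64, 72, 77, 89]
184 R-G [-3, -1, -1, -2, -2, -1, 5, 14, 22, 33, 34, 37, 33, 32, 30, 25, 17, 8, 3] G [53, 55, 56, 49, 56, 51, 53, 43, 38, 28, 27, 25, 32, 29, 33, 33, 52, 64, 72]
185 R-G [-10, -10, -9, -11, -8, -3, 3, 21, 35, 46, 45, 47, 44, 45, 41, 27, 8, 2, -2] G [38, 38, 36, 40, 32, 36, 35, 23, 19, 10, 11, 6, 8, 9, 13, 22, 31, 45, 51]
186 R-G [-13, -17, -15, -15, -10, 4, 20, 40, 53, 54, 52, 51, 52, 52, 39, 21, -1, -10, -10] G [31, 34, 31, 34, 33, 30, 26, 14, 6, 10, 
[... 2274 characters left out ...]
[40, 34, 33, 30, 31, 16, 16, 5, 7, 8, 15, 19, 21, 21, 28, 33, 32, 37, 33]
190 R-G [-13, -12, -12, -15, -3, -6, -7, -4, 1, 0, 15, 28, 27, 16, 2, -13, -19, -21, -15] G [28, 24, 25, 21, 18, 16, 9, 8, 1, 0, 9, 16, 24, 26, 33, 34, 34, 27, 34]
191 R-G [-6, -5, 0, -4, -2, 0, -1, 2, -4, 0, 7, 6, 5, -4, -10, -15, -14, -15, -15] G [8, 6, 7, 8, 5, 8, 3, 1, 4, 0, 1, 17, 19, 30, 37, 39, 41, 35, 37]
192 R-G [0, 3, 3, 1, -5, 0, -1, 0, 7, 1, -1, -3, -4, -6, -7, -9, -8, -9, -8] G [12, 3, 1, 0, 5, 0, 8, 3, 4, 4, 9, 11, 22, 31, 40, 44, 45, 43, 38]
193 R-G [3, 0, -1, 2, 2, 3, -1, 2, 2, 0, -2, -3, 2, -1, -4, -5, -5, 0, -3] G [2, 2, 13, 1, 3, 0, 1, 5, 4, 1, 8, 10, 20, 41, 56, 58, 55, 50, 48]
pivot 256.0 207.0 101
```

The wrist measurement resolves about 54 px/rad. The flag's middle is at u = 268.0 and the tip (where the red is hidden) at about 266.2, so the pointer is about 0.03 rad short. I add that, let it settle and re-measure.

send_path(
  rows=[
    [[0, 1.4, 0], [0.01, 0, 0]],
    [[0, 2.8, 0], [0.02, 0, 0]],
    [[0, 4.2, 0], [0.03, 0, 0]],
    [[0, 4.2, 0], [0.03, 0, 0]],
    [[0, 4.2, 0], [0.03, 0, 0]],
    [[0, 4.2, 0], [0.03, 0, 0]],
    [[0, 4.2, 0], [0.03, 0, 0]],
    [[0, 4.2, 0], [0.03, 0, 0]],
  ],
)

```text
time_s: 13.8
eef_pos: [488.1, 190.6, 201.3]
ee_rot: [0.01, -0.083, 0.989, -0.119]
force: [-0.5, 2.4, 3.3]
grip_width: 0.321
grip_force: 80.8
```

send_path(
  rows=[
    [[0, 0, 0], [0, 0, 0]],
    [[0, 0, 0], [0, 0, 0]],
    [[0, 0, 0], [0, 0, 0]],
    [[0, 0, 0], [0, 0, 0]],
    [[0, 0, 0], [0, 0, 0]],
    [[0, 0, 0], [0, 0, 0]],
    [[0, 0, 0], [0, 0, 0]],
    [[0, 0, 0], [0, 0, 0]],
  ],
  quiet=true,
)

```text
ok
```

send_path(
  rows=[
    [[0, 0, 0], [0, 0, 0]],
    [[0, 0, 0], [0, 0, 0]],
    [[0, 0, 0], [0, 0, 0]],
    [[0, 0, 0], [0, 0, 0]],
    [[0, 0, 0], [0, 0, 0]],
    [[0, 0, 0], [0, 0, 0]],
    [[0, 0, 0], [0, 0, 0]],
    [[0, 0, 0], [0, 0, 0]],
  ],
  quiet=true,
)

```text
ok
```

```bash
python3 to.py 488.1 190.6 201.5 9.6 0.24
```

Create tip.py:
```python
from h import *
e=np.load("e_wrist.npz")["p"].astype(float); z=np.load("w.npz")["p"].astype(float)
n=np.mean([cams.capture("wrist")[0].astype(float) for _ in range(5)],0); np.savez("w2.npz",p=n.round().astype(np.uint8),d=0)
U=np.arange(258,277)
E=e[...,0]-e[...,1]
for nm,q in (("old",z),("new",n)):
    print(nm)
    for r in range(185,191):
        f=np.clip(E[r,258:277],0,None); f=f*(f>25); D=np.clip(E[r,258:277]-(q[r,258:277,0]-q[r,258:277,1]),0,None)*(f>0)
        g=E[r,258:277]+15; hl=g>g.max()/2
        print(r,"flag mid",U[hl].mean().round(2),"pointer",((U*D).sum()/D.sum()).round(2),"w",D.sum().round())
    h=q[200:215,240:275]; v,u=np.nonzero(h[...,0]-h[...,2]>35); print("pivot",u.mean()+240,v.mean()+200)
for nm,q in (("level",e),("old",z),("new",n)):
    print(nm,[(r,round(float((lambda w:(np.arange(240,285)*w).sum()/w.sum())(np.clip(22-q[r,240:285].max(1),0,None))),2)) for r in (189,190,191,192,193,194,196,198)])
a=lambda q: cv2.resize(q.round().astype(np.uint8)[165:215,225:295],None,fx=6,fy=6,interpolation=cv2.INTER_NEAREST)
save("pics/n.png",np.vstack([a(e),a(n)]))
```

```bash
python3 tip.py
```

```text
15.4 [488.1 190.5 201.3] move [-0.   0.  -0.2] [-0. -0. -0.] F [-1.52  2.61  2.87] grip 0.316 80.8 q [ 0.26  0.39  1.54 -0.25  1.24 -1.4 ]
old
185 flag mid 269.0 pointer 268.55 w 33.0
186 flag mid 268.5 pointer 266.81 w 83.0
187 flag mid 268.0 pointer 266.4 w 192.0
188 flag mid 268.0 pointer 265.9 w 272.0
189 flag mid 267.5 pointer 266.35 w 188.0
190 flag mid 267.5 pointer nan w 0.0
pivot 256.0 207.0
new
185 flag mid 269.0 pointer 268.59 w 15.0
186 flag mid 268.5 pointer 267.94 w 59.0
187 flag mid 268.0 pointer 267.44 w 139.0
188 flag mid 268.0 pointer 267.27 w 213.0
189 flag mid 267.5 pointer 267.8 w 165.0
190 flag mid 267.5 pointer nan w 0.0
pivot 256.0 207.0
level [(189, 255.63), (190, 255.89), (191, 255.9), (192, 255.86), (193, 255.93), (194, 256.01), (196, 255.2), (198, 255.65)]
old [(189, 265.72), (190, 265.82), (191, 264.78), (192, 263.22), (193, 263.16), (194, 262.84), (196, 263.07), (198, 260.4)]
new [(189, 267.67), (190, 267.25), (191, 266.2), (192, 264.45), (193, 264.23), (194, 264.02), (196, 264.05), (198, 261.45)]tip.py:11: RuntimeWarning: invalid value encountered in scalar divide
  print(r,"flag mid",U[hl].mean().round(2),"pointer",((U*D).sum()/D.sum()).round(2),"w",D.sum().round())
```

View pics/n.png

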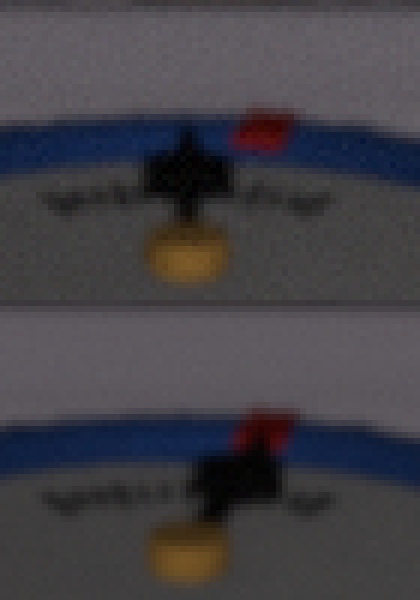

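The pointer tip now lies in the middle of the flag (crop tip at about (262,435), flag centred at (265,432)), within about 0.01 rad. The contact force is about 6 N, so the ridge is pressed about 5 mm, and the grip is firm. I hand in the job.

```bash
python3 -c "
from rig import readout,order
s=readout.sense(); print(s['time_s'],s['force'],s['grip_force']); print(order.finish_job())"
```

```text
15.65 [-1.05925862  2.46188399  2.75060311] 80.75398921966553
the job is handed in; nothing more can be done
None
```

I handed the job in at 15.65 s: the gauge is still gripped, pressed about 5 mm onto the ridge (estimated from force) and rocked to about 0.24 rad, with the pointer tip on the red flag to within about 0.01 rad. Beaker and flask were not touched, and no verdict came back.

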